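Offer a jewel-box lid up to its hinge and hold it for the pin

TASK

Take the silver jewel-box lid up and off its drying hook and bring it to the box held in the vise. Stand the lid upright behind the box, cedar lining towards the box, and gently lower its hinge knuckle into the bearer between the box's two knuckles until all three holes are in line, ready for the hinge pin. Finish while still gripping the lid and holding it there, still and without pressing hard, with everything else on the bench left where it is.

Things in the scene. Friction and masses are not known exactly. Their poses are not given: they have to be found in the camera images.
- lid_center (a point): Centre of the lid, a silver slab 120 wide (its y), 70 high (its z), 12 thick (its x), about 0.2 kg, hanging upright on one of two hooks. z points up to the edge with the brass wire loop; x is the normal of the plain silver outer face and points away from the cedar-lined inner face. Upper edge 35 above this point, lower edge 35 below.
- lid_grip (a point): A good place to grip the lid, across its 12 thickness: 36 towards +y of the lid's centre and 23 above it, that is 12 below the upper edge, clear of loop and hook. The same place 36 towards -y is as good.
- lid_loop (a point): Middle of the opening of the lid's fixed wire loop, 47.5 above the lid's centre: 4 wire, 30 wide over all, 25 high, the opening 22 wide and 21 high, standing in the slab's mid-plane on the middle of the upper edge.
- lid_bore (a point): Middle of the hole of the lid's own hinge knuckle: a brass tube 36 long, 14 outside, 8 hole, along the lid's y, below the lower edge. It lies 44 below the lid's centre and 6 towards the lid's -x (in the plane of the cedar face); axes as the lid's. The tube's lowest line is 7 below it.
- box_bore (a point): Where the lid's bore belongs: on the hinge axis, 73 above the bench, midway between the box's two brass knuckles (each 26 long, 14 outside, 8 hole, 41 apart, ends bevelled 2). y runs along the axis, z up, x out to the back, away from the box's inside. With the lid in place, its axes are parallel to these, its centre 44 above and 6 towards +x.
- bearer (a point): Bottom of the fixed half-round brass bearer, 7.3 below box_bore, axes parallel to it. The knuckles lie in it and the lid's tube comes to rest in it, its hole then within 0.5 of the axis height. The flared sides guide a tube up to 3 off in x.
- vise: Low steel vise, 130 by 210, jaws 42 high, fixed to the bench and gripping the box. Origin on the bench; box_bore lies 40 towards +x and 73 up, axes parallel. The silver, cedar-lined, open box is 70 (x) by 120 (y); its back wall's outside is 9 towards -x of the hinge axis, its rim 72 above the bench.
- rack: Fixed steel drying rack, two brass hooks on a cross bar 199 above the bench, posts 138 to either side. Origin on the bench below the bar; x points from the hooks' tips back to the bar, y along the bar, z up. The hooks run towards -x; things hang 85 out from the bar, 80 to either side of the middle. Nothing stands more than 10 above the hooks' seats.
- hook_left (a point): Seat of the hook on the rack's +y side: centre of a level wire 5 thick. Beyond the seat the tip bends up: it ends 13 towards -x of the seat and 6.5 higher (wire centre). To take a thing off, lift it by 8 to 15 (11 is the middle), draw it 25 or more towards the rack's -x, then it is free.
- hook_right (a point): Seat of the hook on the rack's -y side, same shape as the other.
- dish_center (a point): Centre of a round copper dish blank, 84 across, 5 to 7 thick, hanging by an equal loop on the other hook: leave it there.
- hinge_pin: Brass hinge pin, 5 thick, 100 long, lying in a small wooden tray: leave it.
- flux_bottle: Yellow flux bottle, 44 across, 95 high: leave it.
- beads_jar: Glass jar, 56 across, 60 high: leave it.
- hammer: Hammer, 220 long, lying: leave it.
- brush: Brush, 170 long, lying: leave it.
- pliers: Red-handled pliers, 160 long, lying: leave them.
- mug: White mug, 80 across, 90 high: leave it.
Things that resemble listed ones, but are neither listed nor needed, are in the scene too. Of the things shaped like the part that bears dish_center, the copper one is meant.

How it is judged (in metres and radians):
On the way:
1. the lid is off its hook, gripped, its loop at least 40 mm from both hooks and touching nothing of the rack (contact force between the fingers and lid above 2 N and distance between lid_loop and hook_left above 0.04 m and distance between lid_loop and hook_right above 0.04 m and contact force between lid and rack below 0.05 N), for 0.2 s.
At the end, for the whole second after the job is handed in: The lid, still gripped (over 2 N) and at rest, has its hole within 2 mm of the box's hinge axis (up-down, front-back), 3.5 mm along it, axes within 0.07 rad; upright within 0.2 rad, cedar side to the box, pressing on it under 30 N; the dish still hangs (contact force between the fingers and lid above 2 N and x of lid_bore in the frame of box_bore between -0.002 and 0.002 m and z of lid_bore in the frame of box_bore between -0.002 and 0.002 m and y of lid_bore in the frame of box_bore between -0.0035 and 0.0035 m and angle between the y axis of lid_center and the y axis of box_bore, either way round below 0.07 rad and y of lid_grip in the frame of box_bore above 0.02 m and angle between lid_center's own z axis and vertical below 0.2 rad and contact force between lid and vise below 30 N and linear speed of lid below 0.01 m/s and height (world z) of dish_center above 0.125906 m); the arm keeps its last pose, push and grip.
It fails at once if the lid is wrenched against the rack (more than 25 N) (contact force between lid and rack above 25 N).
It fails at once if the lid is rammed against the box or vise (more than 50 N) (contact force between lid and vise above 50 N).
It fails at once if the hanging dish is displaced by more than 40 mm (distance of dish_center from where it was at the start of the episode above 0.04 m).
It fails at once if another thing on the bench is moved by more than 20 mm (distance of any of hinge_pin, flux_bottle, beads_jar, hammer, brush, pliers, mug from where it was at the start of the episode above 0.02 m).
It also fails if it takes over 54 s, if anything falls off the work surface, if the arm or the gripper's body presses on something with over 40 N, if the wrist force passes 120 N, or if a joint passes its speed limit or range.

ROBOT

A 6-joint arm with a two-finger parallel gripper is mounted at the origin on the work surface. World frame = base frame: x ahead of the robot, y to its left, z up, the work surface at z = 0. Lengths are in mm, angles in rad, forces in N, time in s.
With the tool pointing down it reaches from about 275 to 750 mm from the base axis. Payload 10.2 kg.
Tool frame: the origin (TCP) lies at the very end of the fingers, on their centre line; the grasp point (between the pads) lies 19 mm behind it; z points along the fingers, y is the line along which they close (so a half turn about z gives the same grasp; the last joint's range is limited). The gripper opens to 85 mm and grips with 20 to 120 N. Pads are 22 mm wide; open, the fingers measure 114 mm over their backs; the gripper's body (76 mm by 85 mm) begins 54 mm behind the grasp point. The pads swing forward as they close: fully open they stand 13 mm farther back than shut.
Start: joints at [0.886, 0.313, 1.498, -0, 1.331, -0.223], TCP at [233.932, 470.007, 231.294] pointing down, gripper open.
Joint ranges: [-2.94, 2.94], [-0.97, 2.17], [0.19, 2.56], [-1.23, 4.37], [0.02, 3.11], [-2.88, 2.88]. Speed limits (rad/s): [2.39, 2.39, 3.01, 3.14, 3.14, 3.14].

INTERFACE

Orientations are given as a unit quaternion [w, x, y, z].
In Python, from rig import ctrl gives the robot as it stands.
- The arm moves only by the shell command python3 -m inch 'ROWS' [OPENING] [FORCE]. ROWS is text: rows parted by semicolons, each of 6 numbers parted by spaces: the shift along the tool's x, y, z in mm, then the turn, a rotation vector about the tool's x, y, z in units of 6 degrees (1.0 is 6 degrees). A call has exactly 10 rows; each row shifts and turns the commanded pose from where the row before left it, along the tool's axes as they then stand; what a row does not reach is not made up. A row lasts 1/12 s, in which the tool goes at most 41.7 mm and 7.16 degrees, less where a joint would pass 70% of its speed; a pose out of reach is approached as far as the arm can. A call with a gripper value outside its range is refused whole. OPENING is the opening, from 0 (shut) to 1 (fully open), set as the call begins (- or left out, the last holds). The fingers move at their own pace and stop on an object; FORCE is the grip in N (left out, the last holds). Time passes only in rows, so rows that do not move let the fingers close, or fill a call up. It gives the time, the measured TCP pose, the force, the opening and the grip force at its end, in the units of the state.
- ctrl.sense(): the state, without advancing time (a new reading comes with each control period).
- ctrl.capture(name): name is "side" or "top"; returns a dict with "image" (400x640x3 uint8, red, green, blue), "intrinsics" (3x3 intrinsics, pixels), "rvec" (rotation vector, rad) and "tvec" (3), from world to camera coordinates, as OpenCV has them. Camera axes: x right, y down, z forward; pixel columns grow to the right and rows downward; lengths in mm; the calibration is good to about 2 mm. A picture is of the moment at which its call begins. There is no depth.
- ctrl.finish_job(): hands the job in; it is judged then, once.
The state is a dict: "time_s": time; "joints": joint angles; "dq": joint speeds; "tau": joint torques, N m; "eef_pos": TCP position; "ee_rot": TCP orientation; "force": force on the tool from outside, world axes, zero at the start; "wrist_torque": the same for the moment, N m; "grip_width": opening from 0.0 (shut) to 1.0 (fully open); "grip_force": force on a finger pad.
Only numpy, scipy, OpenCV 4.12 (cv2) and the standard library are available. Lean on these libraries where they do the work, as an engineer would, in place of code of your own. Each camera call takes 0.05 s, during which the arm holds its last target. There are 200 camera calls.

## Working session

There is one attempt and no reset: what is moved stays moved. The work goes in short steps, Python scripts to look and compute and a shell command to move; the robot and the scene stay as the last step left them, time stands still between calls to the robot, and variables do not carry over. Pictures are saved under pics/ and viewed, at most 10 in all, crops included, and the job is handed in when it is done.

```bash
ls; mkdir -p pics; python3 - <<'E'
from rig import ctrl
import cv2
for n in("side","top"):
    c=ctrl.capture(n); cv2.imwrite(f"pics/{n}0.png",c["image"][:,:,::-1]); print(n,c["intrinsics"],c["rvec"],c["tvec"])
print(ctrl.sense())
E
```

```text
pics
side [[385.23417781   0.         313.62519504]
 [  0.         385.23417781 196.37384095]
 [  0.           0.           1.        ]] [ 2.03243007 -0.7335875   0.37328698] [-363.08065483  292.1054933   855.79772555]
top [[374.75257888   0.         313.59349416]
 [  0.         374.75257888 195.20482992]
 [  0.           0.           1.        ]] [ 2.15404026 -2.0665251   0.20568492] [   9.2971127  512.3496599 1349.994214 ]
{'time_s': 0.1, 'joints': array([ 8.85591746e-01,  3.13410238e-01,  1.49837117e+00,  3.88491564e-05,
        1.33100467e+00, -2.23408415e-01]), 'dq': array([-0.00141818, -0.00077069, -0.00141634, -0.00087398, -0.00056027,
        0.00064148]), 'tau': array([ 4.14733076e-03, -4.12898576e+01, -2.60136491e+01, -1.17042132e-04,
        3.07333197e-03,  2.45475235e-05]), 'eef_pos': array([233.772658  , 469.82080535, 230.78023508]), 'ee_rot': array([-2.78813008e-04,  2.28856325e-01,  9.73460028e-01, -5.27905673e-04]), 'force': array([-0.45755112, -0.22724929,  0.32041354]), 'wrist_torque': array([-0.05664996, -0.02122602, -0.00615224]), 'grip_force': 0.0, 'grip_width': 1.001925866721307}
```

View pics/side0.png

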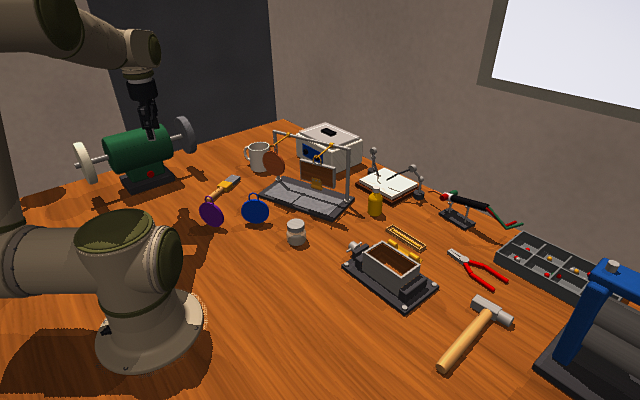

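View pics/top0.png

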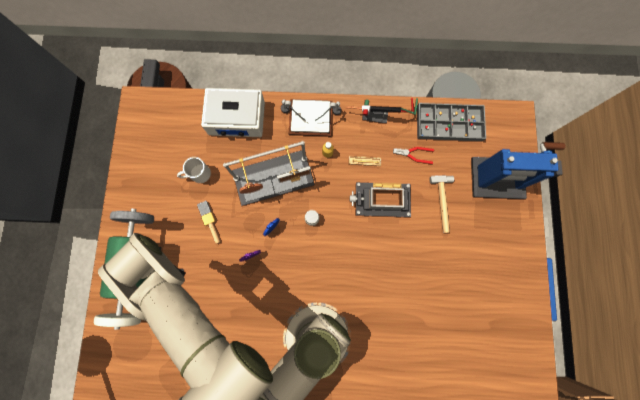

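The side view shows the lid at about (318,172) and the copper dish at (273,162). The rack is at about (305,190) and the box in the vise at (390,270). In the top view the rack is at about (275,175) and the box at (383,198). I'll enlarge both areas.

```bash
python3 - <<'E'
import cv2,numpy as np
s=cv2.imread("pics/side0.png");t=cv2.imread("pics/top0.png")
a=cv2.resize(s[120:225,245:365],(480,420),interpolation=cv2.INTER_CUBIC)
b=cv2.resize(s[225:315,335:445],(440,360)[:2],interpolation=cv2.INTER_CUBIC)
c=cv2.resize(t[135:215,215:325],(660,480),interpolation=cv2.INTER_CUBIC)
d=cv2.resize(t[175:225,340:420],(640,400),interpolation=cv2.INTER_CUBIC)
# two montages
A=np.zeros((560,800,3),np.uint8);A[:525,:600]=cv2.resize(s[120:225,245:365],(600,525),interpolation=cv2.INTER_CUBIC)
cv2.imwrite("pics/a.png",A[:525,:600])
C=np.zeros((600,800,3),np.uint8)
C[:300,:412]=cv2.resize(c,(412,300));C[300:,:480]=cv2.resize(d,(480,300));C[:294,415:775]=cv2.resize(b,(360,294))
cv2.imwrite("pics/c.png",C)
E
```

```text
(no output)
```

View pics/a.png

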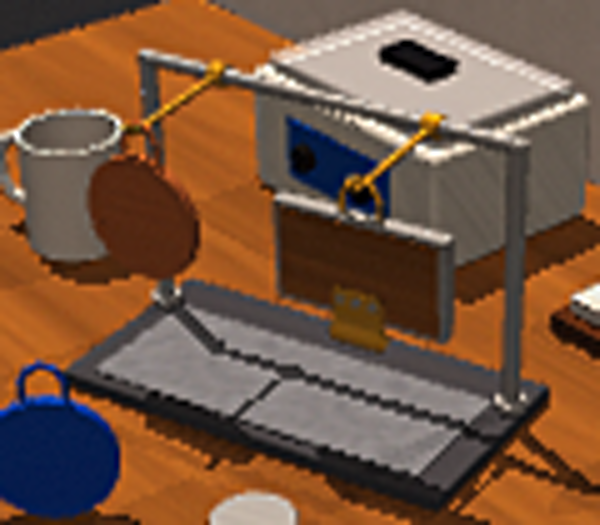

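View pics/c.png

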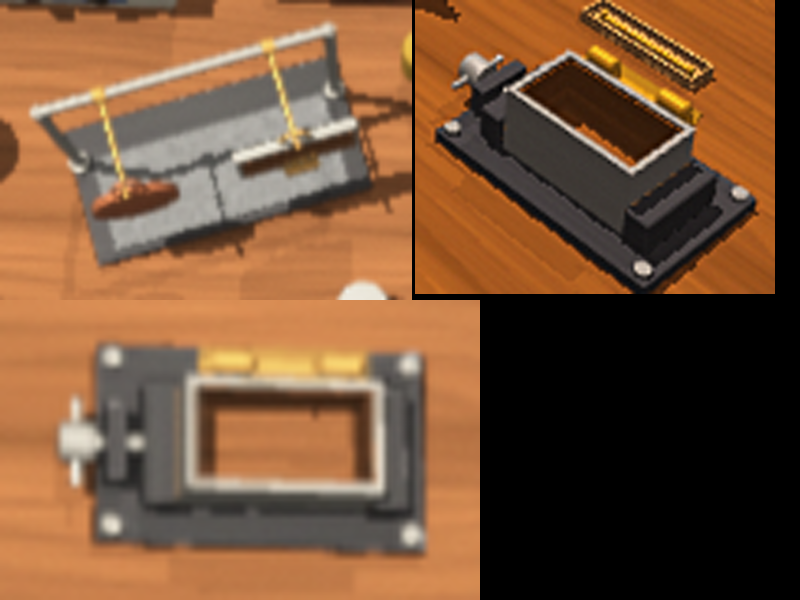

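The cedar face looks to the rack's -x (towards the robot) and the hinge is at the far side of the box, so the lid only needs a small yaw. Next I'll measure using masks and triangulation.

```bash
cat > h.py <<'E'
import cv2,numpy as np
from scipy.spatial.transform import Rotation as R
from rig import ctrl
def cam(n):
    c=ctrl.capture(n); return c
def PM(c): 
    return c["intrinsics"]@np.c_[cv2.Rodrigues(np.array(c["rvec"]))[0],np.array(c["tvec"]).reshape(3)]
def plane(c,uv,z):
    P=PM(c); H=np.c_[P[:,0],P[:,1],P[:,2]*z+P[:,3]]; q=np.linalg.solve(H,[uv[0],uv[1],1]); return np.r_[q[:2]/q[2],z]
def tri(cs,us,ct,ut):
    X=cv2.triangulatePoints(PM(cs),PM(ct),np.array(us,float).reshape(2,1),np.array(ut,float).reshape(2,1)).ravel(); return X[:3]/X[3]
def proj(c,X):
    q=PM(c)@np.r_[X,1]; return q[:2]/q[2]
E
python3 - <<'E'
from h import *
np.set_printoptions(precision=1,suppress=True)
S=cam("side");T=cam("top")
a=lambda u,v:(245+u/5-.4,120+v/5-.4)
c=lambda u,v:(215+u/3.745-.4,135+v/3.75-.4)
d=lambda u,v:(340+u/6-.4,175+(v-300)/6-.4)
b=lambda u,v:(335+(u-415)*110/360-.3,225+v*90/294-.3)
print("lidTL",tri(S,a(275,197),T,c(234,158)),"lidTR",tri(S,a(452,238),T,c(355,124)))
print("barL",tri(S,a(147,57),T,c(37,112)),plane(T,c(37,112),199),"barR",tri(S,a(520,145),T,c(332,30)),plane(T,c(332,30),199))
print("hookbar R",tri(S,a(432,123),T,c(268,45)),"L",tri(S,a(217,70),T,c(98,93)))
print("dish",tri(S,a(145,217),T,c(137,200)))
print("loop top",tri(S,a(362,178),T,c(294,138)))
for n,p,q in (("BL",(508,92),(187,376)),("TL",(570,53),(187,376)),):pass
rim=dict(farL=((570,53),(187,377)),farR=((693,130),(384,377)),nearR=((635,168),(384,495)),nearL=((507,90),(187,495)))
for k,(p,q) in rim.items(): print(k,tri(S,b(*p),T,d(*q)),plane(T,d(*q),72),plane(S,b(*p),72))
hsv=cv2.cvtColor(T["image"],cv2.COLOR_RGB2HSV)
m=((hsv[...,1]<60)&(hsv[...,2]>150)).astype(np.uint8)
for nm,(r0,r1,c0,c1),z in (("rim",(183,213,366,408),72),("lid",(160,185,270,315),170)):
    k=np.zeros_like(m);k[r0:r1,c0:c1]=m[r0:r1,c0:c1]
    p=cv2.findNonZero(k);r=cv2.minAreaRect(p);print(nm,len(p),r,[plane(T,x,z) for x in cv2.boxPoints(r)])
h2=hsv[183:194,370:405];br=((h2[...,0]>18)&(h2[...,0]<32)&(h2[...,1]>120)&(h2[...,2]>215)).astype(int)
print(br)
E
```

```text
lidTL [545.9 157.3 175. ] lidTR [584.5  45.9 177.7]
barL [575.8 335.6 200.1] [575.6 336.1 199. ] barR [663.8  71.5 202.2] [664.6  71.9 199. ]
hookbar R [646.5 129.8 201.9] L [594.5 281.3 203. ]
dish [511.3 250.4 137.1]
loop top [562.4  99.5 202.9]
farL [ 546.7 -180.8   69.7] [ 545.5 -179.9   72. ] [ 545.4 -182.9   72. ]
farR [ 549.  -300.    72.1] [ 550.4 -301.2   72. ] [ 547.3 -299.3   72. ]
nearR [ 477.4 -300.8   78.9] [ 476.6 -300.7   72. ] [ 486.  -297.6   72. ]
nearL [ 473.6 -182.2   73.2] [ 471.6 -180.7   72. ] [ 477.2 -182.2   72. ]
rim 119 ((389.0, 195.0), (22.0, 36.0), 90.0) [array([ 558.6, -180.6,   72. ]), array([ 564. , -313.9,   72. ]), array([ 481.2, -313.2,   72. ]), array([ 475.7, -181.6,   72. ])]
lid 479 ((289.5, 172.0), (24.0, 39.0), 90.0) [array([606.4, 186.3, 170. ]), array([611.9,  50.3, 170. ]), array([526. ,  46.4, 170. ]), array([520.5, 180.6, 170. ])]
[[0 0 0 0 0 0 0 0 0 0 0 0 0 0 0 0 0 0 0 0 0 0 0 0 0 0 0 0 0 0 0 0 0 0 0]
 [0 0 0 0 1 1 1 1 1 1 1 1 0 1 1 1 1 0 0 0 0 0 0 0 1 1 1 1 1 1 0 0 0 0 0]
 [0 0 0 0 1 1 1 1 1 1 1 1 0 1 1 1 1 1 1 1 1 1 0 0 1 1 1 1 1 1 0 0 0 0 0]
 [0 0 0 0 0 0 0 0 0 0 0 0 0 1 1 1 1 1 1 1 1 1 0 0 1 1 1 1 1 1 0 0 0 0 0]
 [0 0 0 0 0 0 0 0 0 0 0 0 0 0 0 0 0 0 0 1 1 1 0 0 0 0 0 0 0 0 0 0 0 0 0]
 [0 0 0 0 0 0 0 0 0 0 0 0 0 0 0 0 0 0 0 0 0 0 0 0 0 0 0 0 0 0 0 0 0 0 0]
 [0 0 0 0 0 0 0 0 0 0 0 0 0 0 0 0 0 0 0 0 0 0 0 0 0 0 0 0 0 0 0 0 0 0 0]
 [0 0 0 0 0 0 0 0 0 0 0 0 0 0 0 0 0 0 0 0 0 0 0 0 0 0 0 0 0 0 0 0 0 0 0]
 [0 0 0 0 0 0 0 0 0 0 0 0 0 0 0 0 0 0 0 0 0 0 0 0 0 0 0 0 0 0 0 0 0 0 0]
 [0 0 0 0 0 0 0 0 0 0 0 0 0 0 0 0 0 0 0 0 0 0 0 0 0 0 0 0 0 0 0 0 0 0 0]
 [0 0 0 0 0 0 0 0 0 0 0 0 0 0 0 0 0 0 0 0 0 0 0 0 0 0 0 0 0 0 0 0 0 0 0]]
```

Lid against rack agree: the rack gives the hook at (564.4, 100.8) and the lid's top centre is (565, 102). Lid centre z is about 141 and the rack yaw is 18.5°. I'll grip on the -y side, at about (576, 67, 164).

```bash
cat >> h.py <<'E'
def go(pos,yaw):
    """shift in current tool axes, turn about tool z (units), for tool y at 'yaw' deg"""
    s=ctrl.sense();r=R.from_quat(np.roll(s["ee_rot"],-1));d=r.inv().apply(np.array(pos)-s["eef_pos"])
    y=np.deg2rad(yaw);a=np.array([np.cos(y),np.sin(y),0]);Y=r.apply([0,1,0])
    if a@Y<0:a=-a
    t=R.from_matrix(np.c_[np.cross(a,[0,0,-1]),a,[0,0,-1]])
    print("t",s["time_s"],"pos",s["eef_pos"].round(1),"shift",d.round(1),"turn units",(np.rad2deg((r.inv()*t).as_rotvec())/6).round(2),"F",np.round(s["force"],1),"grip",round(s["grip_force"],1),round(s["grip_width"],3))
E
python3 -m inch '-27 -11.5 -2 0 0 0;-27 -11.5 -2 0 0 0;-27 -11.5 -2 0 0 0;-27 -11.5 -2 0 0 0;-27 -11.5 -2 0 0 0;-27 -11.5 -2 0 0 0;-27 -11.5 -2 0 0 0;-27 -11.5 -2 0 0 0;-27 -11.5 -2 0 0 0;-27 -11.5 -2 0 0 0' 0.5
python3 -m inch '-27 -11.5 0 0 0 0;-27 -11.5 0 0 0 0;-27 -11.5 0 0 0 0;-27 -11.5 0 0 0 0;-27 -11.5 0 0 0 0;-27 -11.5 0 0 0 0;-27 -11.5 0 0 0 0;-27 -11.5 0 0 0 0;0 0 0 0 0 0.8;0 0 0 0 0 0.8'
python3 -c "
from h import *
go([575.8,66.7,200],18.5)"
```

```text
time_s: 1.03
eef_pos: [425.1, 245.5, 251.4]
ee_rot: [-0.0, 0.229, 0.973, -0.0]
force: [0.3, 0.7, -0.6]
grip_width: 0.504
grip_force: 0.0
time_s: 1.87
eef_pos: [577.4, 66.7, 250.5]
ee_rot: [-0.001, 0.312, 0.95, -0.0]
force: [0.2, 0.6, 0.0]
grip_width: 0.504
grip_force: 0.0
t 1.8667 pos [577.4  66.7 250.5] shift [ 1.2 -0.9 50.5] turn units [-0.01 -0.01  5.85] F [0.2 0.6 0. ] grip 0.0 0.504
```

```bash
python3 -m inch '1 -1 0 0 0 0;0 0 0 0 0 0.9;0 0 0 0 0 0.9;0 0 0 0 0 0.9;0 0 0 0 0 0.9;0 0 0 0 0 0.9;0 0 0 0 0 0.9;0 0 10 0 0 0.45;0 0 15 0 0 0;0 0 0 0 0 0'
python3 - <<'E'
from h import *
go([575.8,66.7,145],18.5)
S=cam("side");T=cam("top")
C=np.zeros((600,640,3),np.uint8)
C[:340,:600]=cv2.resize(S["image"][110:195,260:410],(600,340),interpolation=cv2.INTER_CUBIC)
C[340:600,:600]=cv2.resize(T["image"][140:205,230:380],(600,260),interpolation=cv2.INTER_CUBIC)
cv2.imwrite("pics/e.png",C[:,:600,::-1])
E
```

```text
time_s: 2.7
eef_pos: [574.2, 68.2, 223.8]
ee_rot: [-0.002, 0.581, 0.814, -0.001]
force: [-0.3, -0.7, -1.2]
grip_width: 0.5
grip_force: 0.0
t 2.7 pos [574.2  68.2 223.8] shift [-2.1  1.3 78.8] turn units [-0.04 -0.02  0.08] F [-0.3 -0.7 -1.2] grip 0.0 0.5
```

View pics/e.png

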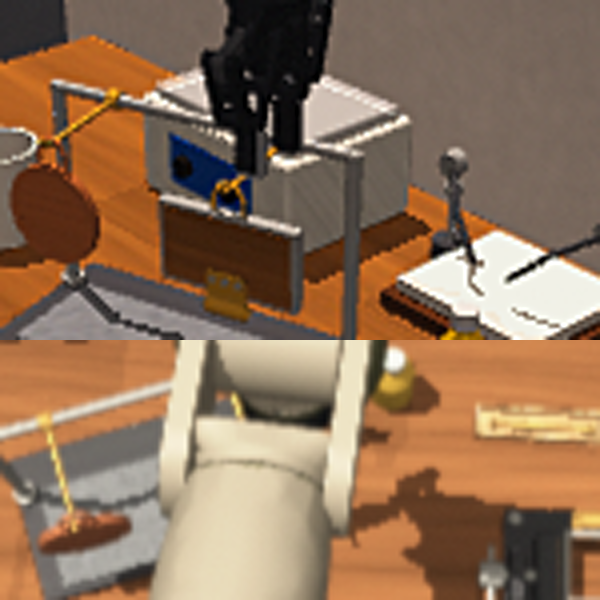

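The fingers, at (245,168) and (287,148) in the crop, straddle the lid's plane to the right of the loop at (229,197), as intended. Next I'll descend in two steps, watching the force.

```bash
python3 -m inch '-2 1.3 0 0 0 0;0 0 10 0 0 0;0 0 10 0 0 0;0 0 10 0 0 0;0 0 10 0 0 0;0 0 10 0 0 0;0 0 10 0 0 0;0 0 10 0 0 0;0 0 8.5 0 0 0;0 0 0 0 0 0'
python3 -c "
from h import *
go([575.8,66.7,145],18.5)"
python3 -m inch '0 0 0 0 0 0;0 0 0 0 0 0;0 0 0 0 0 0;0 0 0 0 0 0;0 0 0 0 0 0;0 0 0 0 0 0;0 0 0 0 0 0;0 0 0 0 0 0;0 0 0 0 0 0;0 0 0 0 0 0' 0.22 20
python3 -c "
from h import *
go([575.8,66.7,145],18.5)"
```

```text
time_s: 3.63
eef_pos: [576.5, 66.5, 145.7]
ee_rot: [-0.001, 0.582, 0.813, -0.001]
force: [0.0, -1.0, -0.1]
grip_width: 0.504
grip_force: 0.0
t 3.6333 pos [576.5  66.5 145.7] shift [ 0.4 -0.6  0.7] turn units [-0.03 -0.01  0.06] F [ 0.  -1.  -0.1] grip 0.0 0.504
time_s: 4.47
eef_pos: [577.3, 66.5, 147.8]
ee_rot: [-0.0, 0.582, 0.813, -0.0]
force: [0.6, 0.5, 0.4]
grip_width: 0.217
grip_force: 0.0
t 4.4667 pos [577.3  66.5 147.8] shift [ 0.7 -1.3  2.8] turn units [-0.   -0.    0.06] F [0.6 0.5 0.4] grip 0.0 0.217
```

```bash
python3 -m inch '0.5 -0.5 1.5 0 0 0;0 0 0 0 0 0;0 0 0 0 0 0;0 0 0 0 0 0;0 0 0 0 0 0;0 0 0 0 0 0;0 0 0 0 0 0;0 0 0 0 0 0;0 0 0 0 0 0;0 0 0 0 0 0' 0 60
python3 -c "
from h import *
go([577,66.5,158],18.5)"
```

```text
time_s: 5.3
eef_pos: [576.4, 66.7, 146.8]
ee_rot: [-0.0, 0.582, 0.813, -0.0]
force: [-3.3, -0.6, 4.5]
grip_width: 0.133
grip_force: 60.1
t 5.3 pos [576.4  66.7 146.8] shift [ -0.4   0.5 -11.2] turn units [-0.    0.    0.06] F [-3.3 -0.6  4.5] grip 60.1 0.133
```

```bash
python3 -m inch '0 0 -2 0 0 0;0 0 -2 0 0 0;0 0 -2 0 0 0;0 0 -2.5 0 0 0;0 0 -2.5 0 0 0;0 0 0 0 0 0;0 0 0 0 0 0;0 -3 0 0 0 0;0 -4 0 0 0 0;0 0 0 0 0 0'
python3 -c "
from h import *
go([533,52,158],18.5)"
```

```text
time_s: 6.13
eef_pos: [569.3, 64.3, 157.1]
ee_rot: [-0.0, 0.582, 0.813, -0.0]
force: [0.4, 0.1, -2.5]
grip_width: 0.129
grip_force: 58.9
t 6.1333 pos [569.3  64.3 157.1] shift [  0.1 -38.3  -0.8] turn units [-0.01 -0.    0.06] F [ 0.4  0.1 -2.5] grip 58.9 0.129
```

```bash
python3 -m inch '0 -5 0 0 0 0;0 -6 0 0 0 0;0 -6 0 0 0 0;0 -7 0 0 0 0;0 -7 0 0 0 0;0 -8 0 0 0 0;0 -8 0 0 0 0;0 0 -10 0 0 0;0 0 -15 0 0 0;0 0 -15 0 0 0'
python3 - <<'E'
from h import *
go([533,52,158],18.5)
T=cam("top")
for uv,z in (((328,148),95),((312,217),60)): print(plane(T,uv,z))
# target above box: lid yaw 2deg, grip at -36 along y
y=np.deg2rad(2);X=np.array([np.cos(y),np.sin(y)]);Y=np.array([-np.sin(y),np.cos(y)])
b=np.array([555.5,-239.5]);g=b+6*X-36*Y;print(g);go([*g,220],2)
E
```

```text
time_s: 6.97
eef_pos: [525.4, 49.3, 198.5]
ee_rot: [0.0, 0.582, 0.813, 0.0]
force: [0.1, -0.5, -1.9]
grip_width: 0.129
grip_force: 58.9
t 6.9667 pos [525.4  49.3 198.5] shift [ 0.2  8.  40.5] turn units [0.   0.   0.05] F [ 0.1 -0.5 -1.9] grip 58.9 0.129
[684.10130665 -16.07785657  95.        ]
[427.94431394  32.85130331  60.        ]
[ 562.75272684 -275.26867279]
t 7.0167 pos [526.8  49.2 201.7] shift [-318.7  -70.6  -17.8] turn units [0.05 0.02 2.81] F [1.1 1.4 1.1] grip 59.1 0.127
```

```bash
python3 -m inch '-15 -3 -2 0 0 0;-30 -7 -2 0 0 0;-30 -7 -2 0 0 0;-30 -7 -2 0 0 0;-30 -7 -2 0 0 0;-30 -7 -2 0 0 0;-30 -7 -2 0 0 0;-30 -7 -2 0 0 0;-30 -7 -1 0 0 0;-15 -4 0 0 0 0'
python3 -m inch '-15 -3 0 0 0 0;-15 -3 0 0 0 0;-9 -2 0 0 0 0;0 0 0 0 0 0.5;0 0 0 0 0 0.5;0 0 0 0 0 0.5;0 0 0 0 0 0.5;0 0 0 0 0 0.5;0 0 0 0 0 0.3;0 0 0 0 0 0'
python3 - <<'E'
from h import *
go([562.8,-275.3,160],2)
S=cam("side");T=cam("top")
cv2.imwrite("pics/s2.png",S["image"][:,:,::-1]);cv2.imwrite("pics/t2.png",T["image"][:,:,::-1])
C=np.zeros((600,800,3),np.uint8)
C[:,:480]=cv2.resize(S["image"][160:310,325:445],(480,600),interpolation=cv2.INTER_CUBIC)
C[:400,480:800]=cv2.resize(T["image"][150:230,345:409],(320,400),interpolation=cv2.INTER_CUBIC)
cv2.imwrite("pics/f.png",C[:,:,::-1])
E
```

```text
time_s: 7.85
eef_pos: [553.1, -229.8, 214.4]
ee_rot: [0.001, 0.583, 0.813, -0.0]
force: [-0.0, 0.5, -2.1]
grip_width: 0.127
grip_force: 59.0
time_s: 8.68
eef_pos: [558.3, -265.5, 214.3]
ee_rot: [-0.0, 0.695, 0.719, 0.0]
force: [-0.6, 0.0, -2.5]
grip_width: 0.128
grip_force: 58.9
t 8.6833 pos [ 558.3 -265.5  214.3] shift [-10.    4.2  54.3] turn units [ 0. -0.  0.] F [-0.6  0.  -2.5] grip 58.9 0.128
```

View pics/f.png

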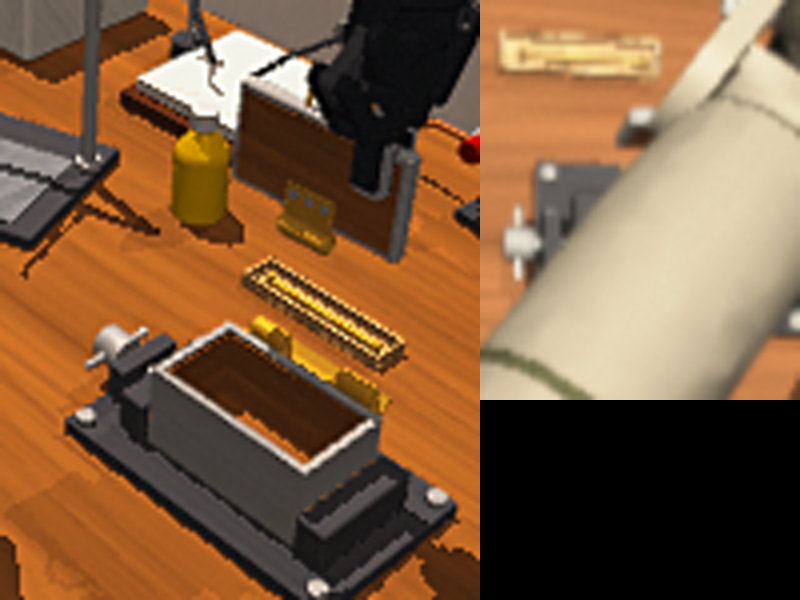

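The side view shows the lid upright, cedar towards the box, with its tube at crop (308,238). The box knuckles are at (268,335) and (362,390). The arm hides the top view, so I'll refine the box from the first top picture and the lid from the side view on its known plane.

```bash
python3 - <<'E'
from h import *
np.set_printoptions(precision=2,suppress=True,linewidth=150)
S=cam("side");T=cam("top")
t=cv2.imread("pics/top0.png").astype(float);w=t.min(2)  # min channel: silver high, wood/brass low
def cen(line): 
    l=np.clip(line-90,0,None); return (l*np.arange(len(l))).sum()/l.sum() if l.sum()>0 else np.nan
far=np.array([(u,185+cen(w[185:192,u])) for u in range(375,400)])
near=np.array([(u,202+cen(w[202:212,u])) for u in range(375,400)])
lef=np.array([(369+cen(w[v,369:376]),v) for v in range(192,203)])
rig=np.array([(399+cen(w[v,399:407]),v) for v in range(192,203)])
for n,p in(("far",far),("near",near),("left",lef),("right",rig)):
    p=p[~np.isnan(p).any(1)]
    q=np.array([plane(T,x,72)[:2] for x in p]); 
    i=1 if n in("far","near") else 0; k=np.polyfit(q[:,i],q[:,1-i],1); r=q[:,1-i]-np.polyval(k,q[:,i]); print(n,len(q),"mean",q.mean(0),"slope deg",np.degrees(k[0]),"rms",r.std())
# lid in side view: brass mask, on cedar plane
s=ctrl.sense();p=s["eef_pos"]; y=np.deg2rad(2);X=np.array([np.cos(y),np.sin(y),0])
P=PM(S);C=-np.linalg.solve(P[:,:3],P[:,3])
def onpl(uv,off):
    d=np.linalg.solve(P[:,:3],[*uv,1]);t=(X@(p+off*X-C))/(X@d);return C+t*d
hsv=cv2.cvtColor(S["image"],cv2.COLOR_RGB2HSV)
g=hsv[198:228,390:412];m=((g[...,0]>18)&(g[...,0]<34)&(g[...,1]>110)&(g[...,2]>60))
print(m.astype(int))
print("tcp",p)
for n,uv,o in(("tubeL low",(325+280/4,160+229/4),-13),("tubeR low",(325+333/4,160+250/4),-13),("TL",(325+237/4,160+83/4),-6),("BL",(325+235/4,160+179/4),-6),("BR",(325+394/4,160+257/4),-6)):
    print(n,onpl(np.array(uv)-.4,o))
E
```

```text
far 25 mean [ 546.9 -239.9] slope deg -0.9212309082145587 rms 0.6889835297663967
near 25 mean [ 480.05 -240.06] slope deg -0.6375799916373753 rms 0.13541052255170408
left 11 mean [ 509.43 -181.91] slope deg 0.8029354663360992 rms 0.051031250871877515
right 11 mean [ 514.19 -297.79] slope deg 1.1714543290090755 rms 0.09296426119885076
[[0 0 0 0 0 0 0 0 0 0 0 0 0 0 0 0 0 0 0 0 0 0]
 [0 0 0 0 0 0 0 0 0 0 0 0 0 0 0 0 0 0 0 0 0 0]
 [0 0 0 0 0 0 0 0 0 0 0 0 0 0 0 0 0 0 0 0 0 0]
 [0 0 0 0 0 0 0 0 0 0 0 0 0 0 0 0 0 0 0 0 0 0]
 [0 0 0 0 0 0 0 0 0 0 0 0 0 0 0 0 0 0 0 0 0 0]
 [0 0 0 0 0 0 0 0 0 0 0 0 0 0 0 0 0 0 0 0 0 0]
 [0 0 0 0 0 0 0 0 0 0 0 0 0 0 0 0 0 0 0 0 0 0]
 [0 0 0 0 0 0 0 0 0 0 0 0 0 0 0 0 0 0 0 0 0 0]
 [0 0 0 0 0 0 0 0 0 0 0 0 0 0 0 0 0 0 0 0 0 0]
 [0 0 0 0 0 0 0 0 0 0 0 0 0 0 0 0 0 0 0 0 0 0]
 [0 0 0 0 0 0 0 0 0 0 0 0 0 0 0 0 0 0 0 0 0 0]
 [0 0 0 0 0 0 0 0 0 0 0 0 0 0 0 0 0 0 0 0 0 0]
 [0 0 0 0 0 0 0 0 0 0 0 0 0 0 0 0 0 0 0 0 0 0]
 [0 0 0 0 0 0 0 0 0 0 0 0 0 0 0 0 0 0 0 0 0 0]
 [0 0 0 0 0 0 0 0 0 0 0 0 0 0 0 0 0 0 0 0 0 0]
 [0 0 0 0 0 0 0 0 0 0 0 0 0 0 0 0 0 0 0 0 0 0]
 [0 0 0 0 0 0 0 0 0 0 0 0 0 0 0 0 0 0 0 0 0 0]
 [0 0 0 0 0 1 0 0 0 0 0 0 0 0 0 0 0 0 0 0 0 0]
 [0 0 0 0 0 0 0 0 0 0 0 0 0 0 0 0 0 0 0 0 0 0]
 [0 0 0 0 0 0 0 0 0 0 0 0 0 0 0 0 0 0 0 0 0 0]
 [0 0 0 0 0 0 0 0 0 0 0 0 1 0 0 0 0 0 0 0 0 0]
 [0 0 0 0 0 0 0 0 0 0 0 0 0 1 0 0 0 0 0 0 0 0]
 [0 0 0 0 0 0 0 0 0 0 0 0 0 0 0 0 0 0 1 0 0 0]
 [0 0 0 0 0 0 0 0 0 0 0 0 0 0 0 0 0 0 0 0 0 0]
 [0 0 0 0 0 0 0 0 0 0 0 0 0 0 0 0 0 0 0 0 0 0]
 [0 0 0 0 0 0 0 0 0 0 0 0 0 0 0 0 0 0 0 0 0 0]
 [0 0 0 0 0 0 0 0 0 0 0 0 0 0 0 0 0 0 0 0 0 0]
 [0 0 0 0 0 0 0 0 0 0 0 0 0 0 0 0 0 0 0 0 0 0]
 [0 0 0 0 0 0 0 0 0 0 0 0 0 0 0 0 0 0 0 0 0 0]
 [0 0 0 0 0 0 0 0 0 0 0 0 0 0 0 0 0 0 0 0 0 0]]
tcp [ 558.19 -265.81  214.31]
tubeL low [ 543.41 -215.11  165.5 ]
tubeR low [ 544.72 -252.79  170.54]
TL [ 548.79 -168.67  242.52]
BL [ 548.96 -173.47  177.49]
BR [ 552.94 -287.44  181.08]
```

```bash
python3 - <<'E'
from h import *
np.set_printoptions(precision=2,suppress=True,linewidth=150)
S=cam("side");I=S["image"];P=PM(S);C=-np.linalg.solve(P[:,:3],P[:,3]);print("cam",C,"t",ctrl.sense()["time_s"])
print("row195",[tuple(I[195,u]) for u in range(380,388)]);print("col 418",[tuple(I[v,418]) for v in range(208,226)])
f=I.astype(float);R_,G_,B_=f[...,0],f[...,1],f[...,2]
m=((R_-B_>18)&(R_<125)&(G_<0.68*R_)).astype(np.uint8);m[:176]=0;m[232:]=0;m[:,:382]=0;m[:,432:]=0
n,l,st,_=cv2.connectedComponentsWithStats(m,connectivity=4);k=1+st[1:,4].argmax();m=(l==k);print(st[k])
p=ctrl.sense()["eef_pos"];X=np.array([np.cos(.035),np.sin(.035),0])
def onpl(uv,off):
    d=np.linalg.solve(P[:,:3],[*uv,1]);t=(X@(p+off*X-C))/(X@d);return C+t*d
def fit(pts,i):
    q=np.array([onpl(x,-6) for x in pts])[:,1:];a=np.polyfit(q[:,i],q[:,1-i],1);r=q[:,1-i]-np.polyval(a,q[:,i]);g=abs(r)<2*r.std();a=np.polyfit(q[g,i],q[g,1-i],1);return np.degrees(np.arctan(a[0])),q[g].mean(0),r[g].std(),a
cols=[u for u in range(387,424) if not 394<=u<=410]
print("bottom",fit([(u,np.where(m[:,u])[0].max()+.5) for u in cols],0))
print("top",fit([(u,np.where(m[:,u])[0].min()-.5) for u in range(388,401)],0))
print("left",fit([(np.where(m[v])[0].min()-.5,v) for v in range(186,202)],1))
print("right",fit([(np.where(m[v])[0].max()+.5,v) for v in range(208,220)],1))
E
```

```text
cam [ -61.35 -677.5   697.69] t 8.9333
row195 [(np.uint8(138), np.uint8(96), np.uint8(0)), (np.uint8(163), np.uint8(97), np.uint8(0)), (np.uint8(51), np.uint8(21), np.uint8(2)), (np.uint8(69), np.uint8(55), np.uint8(53)), (np.uint8(70), np.uint8(62), np.uint8(57)), (np.uint8(66), np.uint8(36), np.uint8(17)), (np.uint8(66), np.uint8(34), np.uint8(12)), (np.uint8(68), np.uint8(37), np.uint8(14))]
col 418 [(np.uint8(41), np.uint8(41), np.uint8(40)), (np.uint8(76), np.uint8(72), np.uint8(70)), (np.uint8(65), np.uint8(37), np.uint8(20)), (np.uint8(63), np.uint8(32), np.uint8(9)), (np.uint8(65), np.uint8(34), np.uint8(13)), (np.uint8(67), np.uint8(36), np.uint8(15)), (np.uint8(65), np.uint8(35), np.uint8(16)), (np.uint8(65), np.uint8(35), np.uint8(16)), (np.uint8(65), np.uint8(35), np.uint8(14)), (np.uint8(66), np.uint8(35), np.uint8(14)), (np.uint8(62), np.uint8(32), np.uint8(15)), (np.uint8(62), np.uint8(33), np.uint8(14)), (np.uint8(67), np.uint8(35), np.uint8(13)), (np.uint8(63), np.uint8(34), np.uint8(19)), (np.uint8(65), np.uint8(57), np.uint8(55)), (np.uint8(138), np.uint8(77), np.uint8(38)), (np.uint8(207), np.uint8(111), np.uint8(35)), (np.uint8(196), np.uint8(107), np.uint8(35))]
[384 183  42  41 849]
bottom (np.float64(0.09676628828342018), array([-241.63,  181.39]), np.float64(2.2029351989860917), array([  0. , 181.8]))
top (np.float64(-2.054632741827106), array([-198.84,  240.5 ]), np.float64(0.6859296052238222), array([ -0.04, 233.37]))
left (np.float64(-1.566580543288817), array([-174.01,  208.63]), np.float64(0.8945248758451284), array([  -0.03, -168.31]))
right (np.float64(-0.23720824958048892), array([-283.59,  207.14]), np.float64(0.6842358848578322), array([  -0.  , -282.73]))
```

The lid is upright within about 1° and its centre is 37 from the TCP along y (36 expected). The box yaw is about 1° and the bore about (557.5, -240). Next I'll lower to a hover.

```bash
python3 -c "
from h import *
go([564.1,-276.9,150],1)"
```

```text
t 8.9333 pos [ 558.1 -265.9  214.3] shift [-11.2   5.5  64.3] turn units [-0.   -0.    0.18] F [ 0.  -0.  -2.4] grip 58.9 0.131
```

```bash
python3 -m inch '-5.5 2.8 0 0 0 0;-5.7 2.7 0 0 0 0.18;0 0 8 0 0 0;0 0 10 0 0 0;0 0 10 0 0 0;0 0 10 0 0 0;0 0 10 0 0 0;0 0 10 0 0 0;0 0 6 0 0 0;0 0 0 0 0 0'
python3 - <<'E'
from h import *
go([564.1,-276.9,150],1)
S=cam("side")
cv2.imwrite("pics/s3.png",S["image"][:,:,::-1])
cv2.imwrite("pics/g.png",cv2.resize(S["image"][190:270,360:455],(712,600),interpolation=cv2.INTER_CUBIC)[:,:,::-1])
E
```

```text
time_s: 9.77
eef_pos: [563.5, -276.6, 148.5]
ee_rot: [-0.001, 0.701, 0.713, -0.0]
force: [0.0, 0.5, -2.5]
grip_width: 0.128
grip_force: 59.0
t 9.7667 pos [ 563.5 -276.6  148.5] shift [-0.3  0.6 -1.5] turn units [-0.02 -0.02 -0.01] F [ 0.   0.5 -2.5] grip 59.0 0.128
```

View pics/g.png

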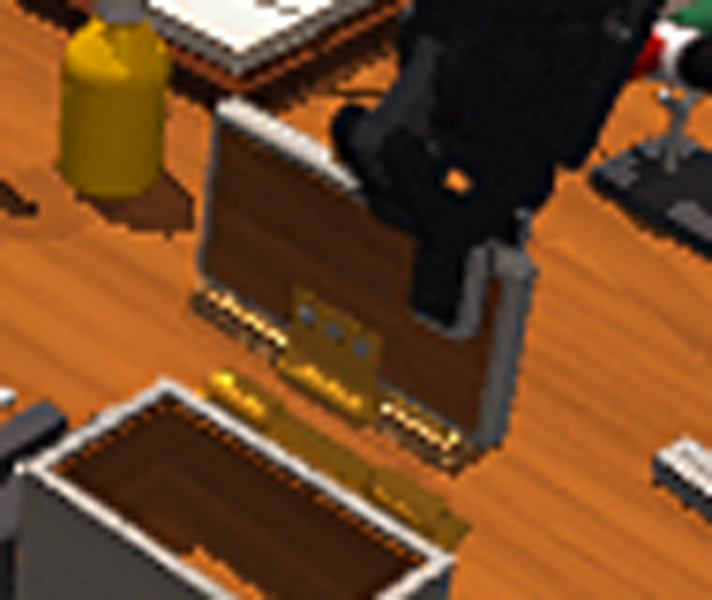

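The tube is at crop (330,390), just above the gap between the knuckles, which lie at about (238,395) and (415,498). I'll compare their along-axis positions on the same vertical plane.

```bash
python3 - <<'E'
from h import *
np.set_printoptions(precision=1,suppress=True,linewidth=170)
S=cam("side");P=PM(S);C=-np.linalg.solve(P[:,:3],P[:,3])
p=ctrl.sense()["eef_pos"];X=np.array([np.cos(.0175),np.sin(.0175),0])
g=lambda u,v:np.array([360+u/7.495-.43,190+v/7.5-.43])
def onx(uv,x0,X=X):
    d=np.linalg.solve(P[:,:3],[*uv,1]);t=(X@(x0-C))/(X@d);return C+t*d
b=np.array([557.5,-240,73])
for n,u,o in(("tubeL",(283,366),-6),("tubeR",(373,418),-6),("kL out",(207,382),-4),("kL in",(270,415),-4),("kR in",(370,478),-4),("kR out",(467,533),-4)): print(n,onx(g(*u),b+o*X))
for n,u in(("farL",(165,380)),("farR",(450,560)),("nearL",(22,466))): print(n,plane(S,g(*u),72))
I=S["image"].astype(int)
print("brassness (R-B, G) rows")
f=cv2.imread("pics/s3.png")[...,::-1].astype(int)
for v in range(236,264): print(v," ".join("%3d"%(f[v,u,1]) for u in range(385,426)))
E
```

```text
tubeL [ 551.2 -224.4  102.5]
tubeR [ 551.9 -260.7  103.2]
kL out [ 552.7 -193.2   75.9]
kL in [ 553.2 -220.2   78.2]
kR in [ 553.9 -261.4   77.7]
kR out [ 554.5 -298.9   79.5]
farL [ 546.5 -180.3   72. ]
farR [ 547.9 -298.7   72. ]
nearL [ 478.  -180.2   72. ]
brassness (R-B, G) rows
236 104  98  98  99  92  93  91  87  53  88  95  56  44  75  65  60  58  57  61  58  58  59  65  64  64  56  34  33  34  34  34  36  34  35  33  32  32  32  32  30  48
237 108 105 100  98 100  99  92  90  90  80  90  58  68  76  76  67  57  58  59  58  59  57  59  60  63  50  30  32  35  32  34  33  36  35  35  36  32  33  33  29  54
238 107 106 103 102  99  92  96 103  91  89  89  44 113  83  80  82  85  62  57  57  57  59  59  58  60  49  34  32  35  32  35  33  33  35  35  35  35  35  33  27  56
239 102 102 103 122 121 105  86  96 100  91  90  80  66  96 124 148 179  97  69  62  58  58  58  58  55  42  35  34  34  31  33  33  36  33  34  36  34  35  33  32  63
240  99  97  95 157 221 246 103  77  84  98 103  93  61  52  74 104 130 156  91  86  67  57  58  59  60  49  38  35  35  35  31  32  34  35  35
[... 3188 characters left out ...]
  76  74  79  88  97  97  99
260  37  32  32  31  31  30  35  35  35  34  33  31  31  31  32  31  34  30  29  29  29  26  21  51  63  44 163 215 179 109  63  58  63  76  78  76  73  67  97  95  96
261  35  35  33  32  31  33  30  33  35  37  35  33  31  30  31  31  33  32  32  30  29  29  28  22  37  62  42  79 166 219 173  85  55  76  79  76  67 104 102 100  98
262  37  47  33  32  32  31  33  33  32  35  36  36  34  30  32  29  32  31  33  30  30  28  30  28  27  22  54  75  50 117 211 210 128  93  75  70  90 107 102 100 101
263  39 114  57  33  31  34  32  31  32  33  33  34  35  34  33  30  31  32  33  32  32  30  30  29  29  29  24  34  65  41  80 159 212 188 100  86 104 102 106 107 103
```

```bash
python3 - <<'E'
from h import *
np.set_printoptions(precision=1,suppress=True,linewidth=170)
S=cam("side");P=PM(S);C=-np.linalg.solve(P[:,:3],P[:,3])
f=S["image"].astype(float)
X=np.array([np.cos(.0175),np.sin(.0175),0]);p=ctrl.sense()["eef_pos"]
def onx(uv,x0):
    d=np.linalg.solve(P[:,:3],[*uv,1]);t=(X@(x0-C))/(X@d);return C+t*d
# saturation-like ratio B/R: silver ~1, cedar ~.2, wood ~.2, brass~0
q=f[...,2]/np.maximum(f[...,0],1)
L=[];Rr=[]
for v in range(208,226):
    r=q[v,384:394]; L.append((384+(r*np.arange(10)*(r>.45)).sum()/(r*(r>.45)).sum(),v))
for v in range(238,246):
    r=q[v,421:430]; Rr.append((421+(np.where(r>.6)[0].min())-.5,v))
print(np.array(L)[:,0],np.array(Rr)[:,0])
for pts in(L,Rr): print(np.median([onx(x,p-6*X) for x in pts],0))
for v in (222,228,229,230,231,232,233,234): print(v,[tuple(int(c) for c in f[v,u]) for u in list(range(396,402))+list(range(407,413))])
E
```

```text
[388.5 388.  388.  388.  388.  388.  388.  388.  388.  387.  387.5 387.5 387.  387.  387.  387.  387.  387. ] [425.5 424.5 424.5 424.5 424.5 424.5 423.5 423.5]
[ 556.6 -183.9  143.3]
[ 558.6 -294.4  132.4]
222 [(67, 35, 14), (70, 37, 15), (69, 36, 15), (64, 34, 15), (57, 31, 11), (58, 33, 15), (60, 33, 14), (60, 31, 12), (56, 31, 12), (51, 27, 10), (54, 29, 11), (58, 30, 15)]
228 [(70, 37, 14), (67, 34, 12), (64, 34, 15), (69, 36, 12), (101, 63, 14), (72, 42, 12), (66, 35, 13), (64, 33, 15), (62, 33, 15), (60, 31, 12), (58, 31, 14), (59, 30, 14)]
229 [(69, 35, 13), (67, 35, 13), (65, 34, 13), (70, 37, 13), (92, 59, 16), (83, 56, 18), (67, 36, 15), (70, 36, 15), (66, 35, 14), (64, 33, 15), (61, 32, 13), (60, 32, 13)]
230 [(65, 35, 20), (66, 32, 13), (64, 31, 11), (78, 45, 12), (80, 62, 42), (80, 67, 50), (62, 32, 13), (65, 34, 14), (67, 37, 14), (69, 36, 17), (66, 35, 15), (63, 33, 14)]
231 [(90, 72, 56), (69, 49, 35), (63, 33, 18), (88, 52, 11), (76, 64, 49), (63, 64, 70), (64, 34, 11), (62, 32, 13), (62, 33, 13), (66, 35, 15), (69, 37, 16), (68, 37, 15)]
232 [(185, 121, 26), (137, 111, 61), (81, 63, 44), (83, 51, 14), (85, 58, 21), (71, 60, 48), (99, 62, 16), (81, 46, 16), (65, 36, 15), (63, 32, 15), (63, 32, 13), (69, 35, 15)]
233 [(130, 86, 41), (148, 93, 14), (168, 117, 47), (101, 65, 17), (91, 57, 11), (92, 57, 11), (92, 57, 10), (106, 69, 19), (98, 62, 13), (78, 45, 15), (64, 34, 15), (61, 32, 11)]
234 [(255, 220, 120), (163, 118, 65), (103, 65, 25), (85, 54, 10), (88, 56, 13), (90, 58, 11), (93, 58, 14), (81, 59, 30), (92, 60, 20), (101, 65, 14), (76, 43, 12), (63, 33, 15)]
```

Lid centre y is about -240.6 to -241 and box bore y about -240.0. I'll trim by +0.7 along tool x and +0.6 along tool y, then lower slowly.

```bash
python3 -m inch '0.7 0.6 0 0 0 0;0 0 3 0 0 0;0 0 3 0 0 0;0 0 3 0 0 0;0 0 2 0 0 0;0 0 2 0 0 0;0 0 1 0 0 0;0 0 1 0 0 0;0 0 0 0 0 0;0 0 0 0 0 0'
python3 -m inch '0 0 1 0 0 0;0 0 0.5 0 0 0;0 0 0.5 0 0 0;0 0 0.5 0 0 0;0 0 0.5 0 0 0;0 0 0.5 0 0 0;0 0 0.5 0 0 0;0 0 0 0 0 0;0 0 0 0 0 0;0 0 0 0 0 0'
python3 -c "
from h import *
go([564.1,-276.5,121],1)"
```

```text
time_s: 10.75
eef_pos: [564.6, -276.4, 135.4]
ee_rot: [0.0, 0.701, 0.713, 0.0]
force: [0.5, 0.5, -2.7]
grip_width: 0.131
grip_force: 59.0
time_s: 11.58
eef_pos: [564.6, -276.3, 131.3]
ee_rot: [0.0, 0.701, 0.713, -0.0]
force: [0.2, 1.0, -2.2]
grip_width: 0.131
grip_force: 59.0
t 11.5833 pos [ 564.6 -276.3  131.3] shift [-0.2 -0.5 10.3] turn units [ 0.    0.   -0.01] F [ 0.2  1.  -2.2] grip 59.0 0.131
```

```bash
python3 -m inch '0 0 0.5 0 0 0;0 0 0.5 0 0 0;0 0 0.5 0 0 0;0 0 0.5 0 0 0;0 0 0.5 0 0 0;0 0 0.5 0 0 0;0 0 0.5 0 0 0;0 0 0 0 0 0;0 0 0 0 0 0;0 0 0 0 0 0'
python3 -c "
from h import *
go([564.1,-276.5,121],1)"
```

```text
time_s: 12.42
eef_pos: [564.6, -276.3, 127.8]
ee_rot: [0.0, 0.701, 0.713, -0.0]
force: [0.5, 0.1, -2.1]
grip_width: 0.129
grip_force: 59.0
t 12.4167 pos [ 564.6 -276.3  127.8] shift [-0.1 -0.5  6.8] turn units [-0.    0.   -0.01] F [ 0.5  0.1 -2.1] grip 59.0 0.129
```

```bash
python3 -m inch '0 0 0.5 0 0 0;0 0 0.5 0 0 0;0 0 0.5 0 0 0;0 0 0.5 0 0 0;0 0 0.5 0 0 0;0 0 0.5 0 0 0;0 0 0 0 0 0;0 0 0 0 0 0;0 0 0 0 0 0;0 0 0 0 0 0'
python3 -c "
from h import *
go([564.1,-276.5,121],1)
S=cam('side')
cv2.imwrite('pics/i.png',cv2.resize(S['image'][190:270,360:455],(712,600),interpolation=cv2.INTER_CUBIC)[:,:,::-1])"
```

```text
time_s: 13.25
eef_pos: [564.6, -276.3, 124.8]
ee_rot: [-0.0, 0.701, 0.713, -0.0]
force: [-1.1, 0.3, -0.3]
grip_width: 0.125
grip_force: 59.2
t 13.25 pos [ 564.6 -276.3  124.8] shift [-0.2 -0.5  3.8] turn units [-0.   -0.   -0.01] F [-1.1  0.3 -0.3] grip 59.2 0.125
```

View pics/i.png

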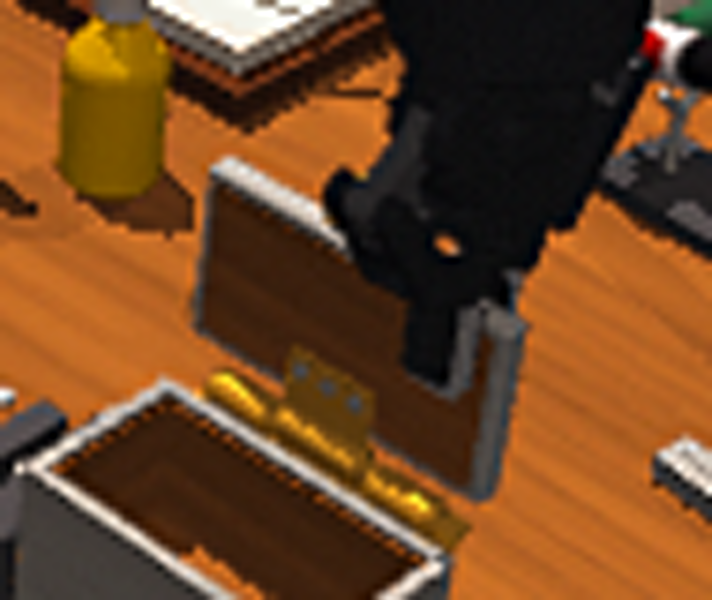

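The tube, highlight at (278,412)–(355,462), is now between the two knuckles, with small gaps at both ends and the highlights nearly collinear. First light contact is felt, so I'll keep lowering gently.

```bash
python3 -m inch '0 0 0.3 0 0 0;0 0 0.3 0 0 0;0 0 0.3 0 0 0;0 0 0 0 0 0;0 0 0 0 0 0;0 0 0 0 0 0;0 0 0 0 0 0;0 0 0 0 0 0;0 0 0 0 0 0;0 0 0 0 0 0'
python3 -c "
from h import *
s=ctrl.sense();print(s['force'],s['wrist_torque'],s['eef_pos'])"
python3 -m inch '0 0 0.3 0 0 0;0 0 0.3 0 0 0;0 0 0.3 0 0 0;0 0 0 0 0 0;0 0 0 0 0 0;0 0 0 0 0 0;0 0 0 0 0 0;0 0 0 0 0 0;0 0 0 0 0 0;0 0 0 0 0 0'
python3 -c "
from h import *
s=ctrl.sense();print(s['force'],s['wrist_torque'],s['eef_pos'])"
```

```text
time_s: 14.13
eef_pos: [564.7, -276.5, 124.6]
ee_rot: [0.0, 0.701, 0.713, 0.0]
force: [-2.5, -0.3, 4.7]
grip_width: 0.13
grip_force: 60.1
[-2.49236002 -0.26751734  4.65618268] [0.16458102 0.51035966 0.09287853] [ 564.73685878 -276.48072232  124.63516671]
time_s: 14.97
eef_pos: [564.8, -276.6, 124.5]
ee_rot: [0.001, 0.701, 0.713, 0.0]
force: [-2.7, 0.6, 10.1]
grip_width: 0.132
grip_force: 60.8
[-2.73461036  0.56435693 10.14524311] [0.40408995 0.78844821 0.13653563] [ 564.83474966 -276.59779915  124.48709298]
```

Contact force is 12 N with Fx about -2.7, so the tube may be slightly too far towards +x. I'll ease 1 mm towards -x and see whether it sinks further.

```bash
for i in 1; do python3 -m inch '0 -0.3 0 0 0 0;0 -0.3 0 0 0 0;0 -0.4 0 0 0 0;0 0 0 0 0 0;0 0 0 0 0 0;0 0 0 0 0 0;0 0 0 0 0 0;0 0 0 0 0 0;0 0 0 0 0 0;0 0 0 0 0 0'; done
python3 -c "
from h import *
s=ctrl.sense();print(s['force'],s['wrist_torque'],s['eef_pos'])"
python3 -m inch '0 -0.3 0 0 0 0;0 -0.3 0 0 0 0;0 -0.4 0 0 0 0;0 0 0 0 0 0;0 0 0 0 0 0;0 0 0 0 0 0;0 0 0 0 0 0;0 0 0 0 0 0;0 0 0 0 0 0;0 0 0 0 0 0'
python3 - <<'E'
from h import *
np.set_printoptions(precision=1,suppress=True)
s=ctrl.sense();print(s['force'],s['wrist_torque'],s['eef_pos'])
S=cam('side');I=S['image']
cv2.imwrite('pics/j.png',cv2.resize(I[225:262,380:427],(762,600),interpolation=cv2.INTER_CUBIC)[:,:,::-1])
E
```

```text
time_s: 15.8
eef_pos: [563.7, -276.6, 123.6]
ee_rot: [0.0, 0.701, 0.713, -0.0]
force: [-3.4, 0.2, 6.2]
grip_width: 0.133
grip_force: 60.1
[-3.39560266  0.2012016   6.1836176 ] [0.10481568 0.60803851 0.0661662 ] [ 563.68723703 -276.57660302  123.55259021]
time_s: 16.63
eef_pos: [562.6, -276.3, 122.8]
ee_rot: [-0.0, 0.701, 0.713, 0.0]
force: [0.0, 0.2, -1.4]
grip_width: 0.131
grip_force: 59.3
[ 0.   0.2 -1.4] [-0.1  0.1  0. ] [ 562.6 -276.3  122.8]
```

View pics/j.png

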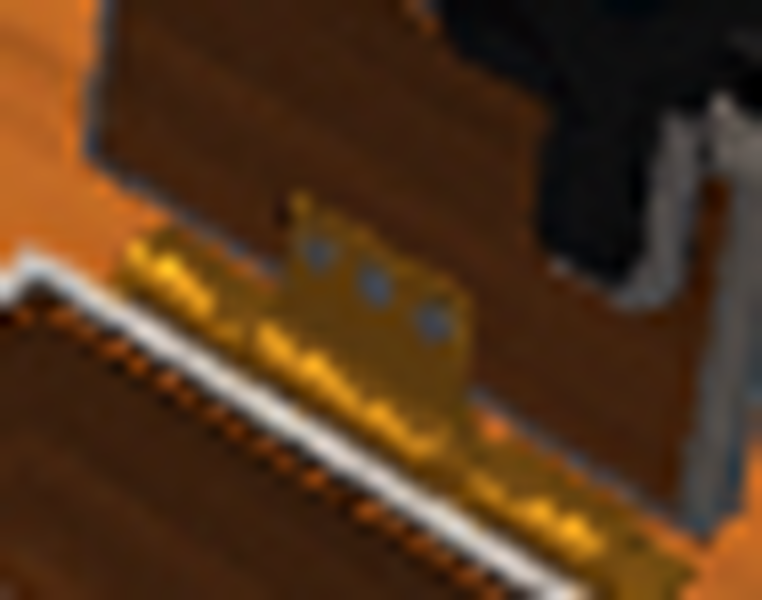

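It slid down the flare by 1.7 mm and is free again. The highlights of tube and knuckles now look collinear, from (130,245) to (600,545) with the tube at (350,390). I'll keep lowering.

```bash
python3 -m inch '0 0 0.3 0 0 0;0 0 0.3 0 0 0;0 0 0.3 0 0 0;0 0 0 0 0 0;0 0 0 0 0 0;0 0 0 0 0 0;0 0 0 0 0 0;0 0 0 0 0 0;0 0 0 0 0 0;0 0 0 0 0 0'
python3 -c "
from h import *
s=ctrl.sense();print(s['force'],s['wrist_torque'],s['eef_pos'])"
python3 -m inch '0 0 0.3 0 0 0;0 0 0.3 0 0 0;0 0 0.3 0 0 0;0 0 0 0 0 0;0 0 0 0 0 0;0 0 0 0 0 0;0 0 0 0 0 0;0 0 0 0 0 0;0 0 0 0 0 0;0 0 0 0 0 0'
python3 -c "
from h import *
s=ctrl.sense();print(s['force'],s['wrist_torque'],s['eef_pos'])"
```

```text
time_s: 17.52
eef_pos: [562.7, -276.5, 122.6]
ee_rot: [0.0, 0.701, 0.713, -0.0]
force: [-1.1, -0.9, 4.9]
grip_width: 0.128
grip_force: 60.1
[-1.06316551 -0.93410882  4.86720106] [0.10842575 0.44696922 0.04645889] [ 562.69622762 -276.4830891   122.61812051]
time_s: 18.35
eef_pos: [562.8, -276.6, 122.5]
ee_rot: [0.001, 0.701, 0.713, 0.0]
force: [-3.6, 0.1, 10.1]
grip_width: 0.132
grip_force: 60.9
[-3.57487803  0.0777183  10.10967127] [0.35974466 0.71791961 0.07415827] [ 562.82735544 -276.62683504  122.53215432]
```

Fx is still negative, so I'll ease another 1 mm towards -x.

```bash
python3 -m inch '0 -0.3 0 0 0 0;0 -0.3 0 0 0 0;0 -0.4 0 0 0 0;0 0 0 0 0 0;0 0 0 0 0 0;0 0 0 0 0 0;0 0 0 0 0 0;0 0 0 0 0 0;0 0 0 0 0 0;0 0 0 0 0 0'
python3 -c "
from h import *
s=ctrl.sense();print(s['force'],s['wrist_torque'],s['eef_pos'])"
python3 -m inch '0 -0.3 0 0 0 0;0 -0.3 0 0 0 0;0 -0.4 0 0 0 0;0 0 0 0 0 0;0 0 0 0 0 0;0 0 0 0 0 0;0 0 0 0 0 0;0 0 0 0 0 0;0 0 0 0 0 0;0 0 0 0 0 0'
python3 -c "
from h import *
s=ctrl.sense();print(s['force'],s['wrist_torque'],s['eef_pos'])"
```

```text
time_s: 19.18
eef_pos: [562.4, -276.6, 122.6]
ee_rot: [0.001, 0.701, 0.713, 0.001]
force: [0.1, -0.3, 8.3]
grip_width: 0.132
grip_force: 60.6
[ 0.11616351 -0.34362716  8.28913005] [ 0.26110584  0.09226959 -0.0061571 ] [ 562.4084658  -276.64265304  122.55510466]
time_s: 20.02
eef_pos: [562.0, -276.6, 122.6]
ee_rot: [0.002, 0.701, 0.713, 0.001]
force: [2.6, 0.2, 7.4]
grip_width: 0.13
grip_force: 60.4
[2.63431016 0.17465129 7.39347447] [ 0.27542948 -0.61810986 -0.13859393] [ 561.99441134 -276.63177159  122.57781005]
```

Seated: z stays constant while Fx changes sign at x = 562.4. I'll centre it, relax the push slightly and check before handing in.

```bash
python3 -m inch '0 0.5 0 0 0 0;0 0.5 -0.3 0 0 0;0 0 0 0 0 0;0 0 0 0 0 0;0 0 0 0 0 0;0 0 0 0 0 0;0 0 0 0 0 0;0 0 0 0 0 0;0 0 0 0 0 0;0 0 0 0 0 0'
python3 - <<'E'
from h import *
s=ctrl.sense();print(s['force'],s['wrist_torque'],s['eef_pos'],s['grip_force'])
I=cam('side')['image']
a=cv2.resize(I[225:262,380:427],(762,600),interpolation=cv2.INTER_CUBIC)
cv2.imwrite('pics/k.png',a[:,:,::-1])
E
```

```text
time_s: 20.85
eef_pos: [562.4, -276.6, 122.6]
ee_rot: [0.001, 0.701, 0.713, 0.001]
force: [1.1, -0.6, 6.0]
grip_width: 0.131
grip_force: 60.3
[ 1.064624   -0.58381172  6.02353344] [ 0.21369416 -0.07045425 -0.00982265] [ 562.39144812 -276.58273164  122.56610163] 60.31444430351257
```

View pics/k.png

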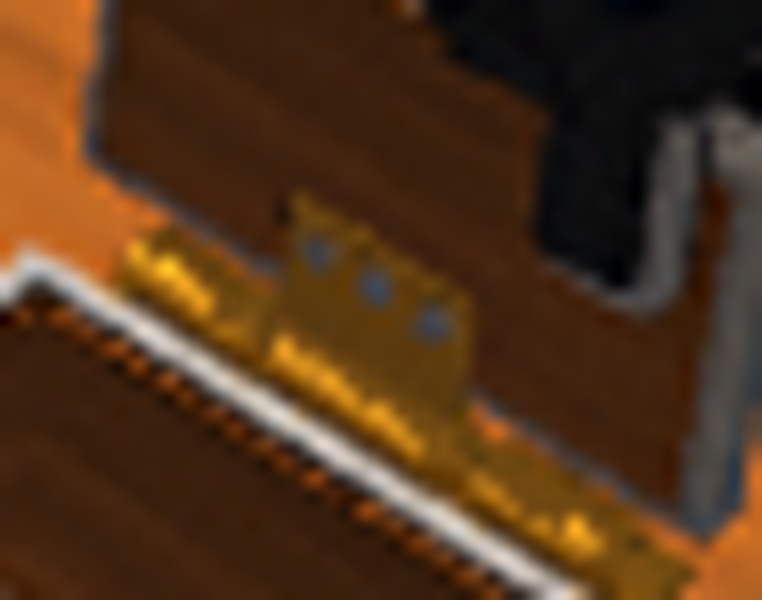

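The tube, highlight (275,345)–(425,450), is in line with both knuckles at (165,275) and (560,525), with a gap at each end. The push is about 8 N and the lid is still, so I'm handing it in.

```bash
python3 -c "
from rig import ctrl
print(ctrl.finish_job())"
```

```text
the job is handed in; nothing more can be done
None
```

I handed the job in with the lid seated in the bearer between the two knuckles, still gripped at about 60 N and pressing about 8 N; the hand-in returned no verdict.

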